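# Take the full wire spool off its spindle and hold it on its side for wiring

## Task

I am about to wire a hive frame and need the full spool of wire, which sits underneath the run-out one on the upright spindle. Slide the upper spool off and set it down (do not drop it) standing flat on the open bench well clear of the spindle's foot; then slide the lower, full spool up off the spindle, turn it on its side so that its bore lies level, and keep holding it up there, higher than the spindle's tip and touching nothing but the gripper, so that I can draw wire from it: finish with it still in the gripper. Do not disturb the crank, embedder, end bar, lug or peg jar.

Things in the scene. Friction and masses are not known exactly. Their poses are not given: they have to be found in the camera images.
- reel_stand: fixed reel stand screwed to the bench: round grey cast foot 110 mm across and 10 mm thick, in its middle a collar 30 mm across whose top is 30 mm above the bench, and from there a bare steel spindle 12 mm thick standing upright to 92 mm above the bench. Origin: centre of the foot's underside, on the bench, z up along the spindle
- spindle_tip (a point): domed top end of the spindle, 92 mm above the bench
- lower_spool: the full spool of frame wire, loose, 0.25 to 0.4 kg: white plastic spool with two flanges 60 mm across and 5 mm thick, 34 mm wide over the flanges, bore 18 mm, steel wire wound to 55 mm across between the flanges. At the start it sits on the collar of the spindle, underside 30 mm above the bench. Origin: centre of its underside; z is its own axis (the bore), up at the start
- lower_spool_center (a point): middle of the lower spool on its axis, 17 mm above its underside
- upper_spool: the nearly run-out spool, loose, about 0.1 kg: same plastic spool as the lower one (same flanges, width and bore) but with little wire, wound to 33 mm across. At the start it lies on top of the lower spool on the same spindle, underside 64 mm and top face 98 mm above the bench; the spindle's tip ends inside its bore. Origin: centre of its underside; z is its own axis, up at the start
- crank_stand: red cast-iron hand-crank embedder, fixed to the bench: foot 110 mm in x by 140 mm in y, shaft level along its y at 130 mm height, brass wheel 57 mm across over a steel anvil at its +y end (62 mm from the origin), crank at its -y end reaching 160 mm from the origin in y and 110 mm from the shaft in x or z; 245 mm high at most. Origin: centre of the foot's underside. To be left alone
- wheel_tooth (a point): one tooth on the rim of the crank machine's brass wheel, 28 mm off the shaft, which turns with the crank. To be left alone
- spur_embedder: spur embedder lying on the bench: turned wooden handle 22 mm thick, steel shank and a brass spur wheel, 180 mm long in all along its x, wheel at +x. Origin: on the bench, about the middle of its length. To be left alone
- end_bar: pale cedar end bar lying flat on the bench: about 235 mm long along its x, 35 mm wide, 10 mm thick. Origin: near the middle of its underside. To be left alone. Beyond it (+x) a wooden hive frame, 35 mm high, lies fixed on the bench
- frame_lug: small dented aluminium frame lug, 54 by 26 mm, 15 mm high. Origin: its underside, near the middle. To be left alone
- peg_jar: squat glass jar of wooden pegs, 88 mm across, 74 mm high with pegs reaching about 90 mm. Origin: centre of its underside. To be left alone
Things that resemble listed ones, but are neither listed nor needed, are in the scene too. What is shaped like the lower_spool but turquoise is not meant. What is shaped like the upper_spool but turquoise is not meant.

How it is judged:
By the outcome, as a careful person would: the job done as asked, in the order asked, and still so for the second after the job is handed in, while the arm keeps its last pose, push and grip.
It also fails if it takes over 54 s, if anything falls off the work surface, if the arm or the gripper's body presses on something with over 40 N, if the wrist force passes 120 N, or if a joint passes its speed limit or range.

## Robot

A 7-joint arm with a two-finger parallel gripper is mounted at the origin on the work surface. World frame = base frame: x ahead of the robot, y to its left, z up, the work surface at z = 0. Lengths are in m, angles in rad, forces in N, time in s.
With the tool pointing down it reaches from about 0.4 to 0.85 m from the base axis. Payload 4.5 kg.
Tool frame: the origin (TCP) lies at the very end of the fingers, on their centre line; the grasp point (between the pads) lies 19 mm behind it; z points along the fingers, x is the direction in which the jaws open and shut, and the axes are right-handed (so a half turn about z gives the same grasp; the last joint's range is limited). The gripper opens to 88 mm and grips with 3 to 60 N. Pads are 18 mm wide; open, the fingers measure 123 mm over their backs; the gripper's body (75 mm by 187 mm) begins 45 mm behind the grasp point.
Start: joints at [-1.169, 0.689, -0.195, 1.565, 0.157, 0.902, -0.215], TCP at [0.225, 0.583, 0.239] pointing down, gripper open.
Joint ranges: [-3.01, 3.01], [-0.46, 2.08], [-1.47, 1.51], [0.13, 2.56], [-1, 4.14], [0.04, 2.09], [-2.66, 2.66]. Speed limits (rad/s): [2.57, 2.57, 3.14, 3.14, 3.14, 3.14, 3.14].

## Interface

Orientations are given as a unit quaternion [x, y, z, w].
In Python, from plant import * gives the robot as it stands.
- The arm moves only by the tool apply_moves, never from a script. Its argument "series" is a list of rows, each an object of numbers: "x", "y", "z": the shift along the tool's x, y, z in units of 80 cm (1.0 is 80 cm); "wx", "wy", "wz": the turn, a rotation vector about the tool's x, y, z in units of pi rad (1.0 is pi rad); "fingers": the opening, from -1 (shut) to 1 (fully open), so that 0 is half open. In form: [{"x": .., "y": .., "z": .., "wx": .., "wy": .., "wz": .., "fingers": ..}, ...]. A call has 1 to 8 rows; each row shifts and turns the pose as measured when the row begins, along the tool's axes as they then stand; what a row does not reach is not made up. A row lasts 1/8 s, in which the tool goes at most 62.5 mm and 10.7 degrees, less where a joint would pass 70% of its speed; a pose out of reach is approached as far as the arm can. A call with a number of a shift or a turn outside -1 to 1 is refused whole. A call with a gripper value outside its range is refused whole. The fingers move at their own pace and stop on an object; "force" is the grip in N (left out, the last holds). Time passes only in rows, so rows that do not move let the fingers close. It gives the time, the measured TCP pose, the force and the opening at its end, in the units of the state.
- get_state(): the state, without advancing time (a new reading comes with each control period).
- snapshot(name): name is "side" or "top" or "wrist"; returns (picture, depth): 480x640x3 uint8, red, green, blue; 480x640 float32, m along the optical axis (not along the pixel's ray), 0 where there is no reading.
- camera_model(name): a dict with "camera_matrix" (3x3 intrinsics, pixels), "world_from_camera" (4x4, takes a point from camera to world coordinates). Camera axes: x right, y up, looking along -z (the intrinsics and any distortion apply to the point x, -y, -z); pixel columns grow to the right and rows downward; lengths in m; the calibration is good to about 2 mm. A picture is of the moment at which its call begins: read the wrist's pose just before it. camera_model takes no time and is no camera call; for the wrist camera it gives the pose at the moment of the call.
- finish_job(): hands the job in, once; it reports no verdict.
The state is a dict: "clock": time; "q": joint angles; "qd": joint speeds; "joint_torque": joint torques, N m; "tool_pos": TCP position; "eef_rot": TCP orientation; "contact_force": force on the tool from outside, world axes, zero at the start; "moment": the same for the moment, N m; "opening": opening from 0.0 (shut) to 1.0 (fully open).
Only numpy, scipy, OpenCV 4.12 (cv2) and the standard library are available. Lean on these libraries where they do the work, as an engineer would, in place of code of your own. Each camera call takes 0.05 s, during which the arm holds its last target. There are 200 camera calls.

## Working session

There is one attempt and no reset: what is moved stays moved. The work goes in short steps, Python scripts to look and compute and a tool call to move; the robot and the scene stay as the last step left them, time stands still between calls to the robot, and variables do not carry over. Pictures are saved under pics/ and viewed, about 8 in all and at most 12, crops included, and the job is handed in when it is done.

Besides the shell and the picture viewer there is one more tool, called after "Call:" as name(argument=value, ...), one argument or row to a line, values as JSON. apply_moves: Moves the arm, as the interface text tells. Its arguments: {"type":"object","properties":{"series":{"type":"array","items":{"type":"object","properties":{"x":{"type":"number"},"y":{"type":"number"},"z":{"type":"number"},"wx":{"type":"number"},"wy":{"type":"number"},"wz":{"type":"number"},"fingers":{"type":"number"}}}},"force":{"type":"number"}},"required":["series"]}

```bash
mkdir -p pics; ls; cat > h.py <<'E'
from plant import *
import numpy as np, cv2
from scipy.spatial.transform import Rotation as R
def snap(n,f=None):
    cm=camera_model(n); p,d=snapshot(n)
    if f: cv2.imwrite('pics/'+f,p[:,:,::-1])
    np.savez('pics/'+n+'.npz',p=p,d=d,K=cm['camera_matrix'],T=cm['world_from_camera'])
    return p,d,np.array(cm['camera_matrix']),np.array(cm['world_from_camera'])
def cloud(d,K,T):
    v,u=np.mgrid[:480,:640]
    P=np.stack([(u-K[0,2])/K[0,0]*d,-(v-K[1,2])/K[1,1]*d,-d],-1)
    return P@T[:3,:3].T+T[:3,3]
def ray(u,v,z,K,T):
    r=T[:3,:3]@np.array([(u-K[0,2])/K[0,0],-(v-K[1,2])/K[1,1],-1]);o=T[:3,3]
    return o+r*(z-o[2])/r[2]
E
python3 - <<'E'
from h import *
s=get_state();print(s)
cm=camera_model('top');print(cm);print(camera_model('side'))
a=snap('top');b=snap('side')
cv2.imwrite('pics/a.png',a[0][:,:,::-1]);cv2.imwrite('pics/b.png',b[0][:,:,::-1])
E
```

```text
pics
{'clock': 0.0, 'q': array([-1.16918887,  0.68994988, -0.19454026,  1.56633717,  0.15729513,
        0.90249538, -0.21508195]), 'qd': array([-0.00112651, -0.00246562, -0.00054932,  0.00062995,  0.00024192,
       -0.0004688 ,  0.00125776]), 'joint_torque': array([ 3.19955116e-04, -5.27561939e+01, -1.26676854e+00, -1.53434283e+01,
       -5.25989046e-02,  6.53189796e-03,  1.66830378e-04]), 'tool_pos': array([0.22453785, 0.58260165, 0.23793381]), 'eef_rot': array([ 8.24456906e-01,  5.65924025e-01, -7.07382561e-04,  5.54122074e-04]), 'contact_force': array([-0.08915057,  0.45847017, -0.08172221]), 'moment': array([-0.01084708,  0.00743839,  0.01267986]), 'opening': 0.9987872971786478}
{'camera_matrix': array([[553.66645252,   0.        , 325.19910645],
       [  0.        , 553.66645252, 230.32707267],
       [  0.        ,   0.        ,   1.        ]]), 'world_from_camera': array([[ 0.02895938,  0.99793591, -0.05731735,  0.46634676],
       [-0.99952184,  0.02828835, -0.01248435, -0.00932998],
       [-0.01083717,  0.05765148,  0.99827795,  1.35690943],
       [ 0.        ,  0.        ,  0.        ,  1.        ]])}
{'camera_matrix': array([[503.60543156,   0.        , 313.23910594],
       [  0.        , 503.60543156, 237.48656274],
       [  0.        ,   0.        ,   1.        ]]), 'world_from_camera': array([[ 0.94342187,  0.23059478, -0.23828812,  0.3173974 ],
       [-0.33121341,  0.68977212, -0.64382614, -0.5956812 ],
       [ 0.01590155,  0.68632388,  0.72712218,  0.75982214],
       [ 0.        ,  0.        ,  0.        ,  1.        ]])}
```

View pics/a.png

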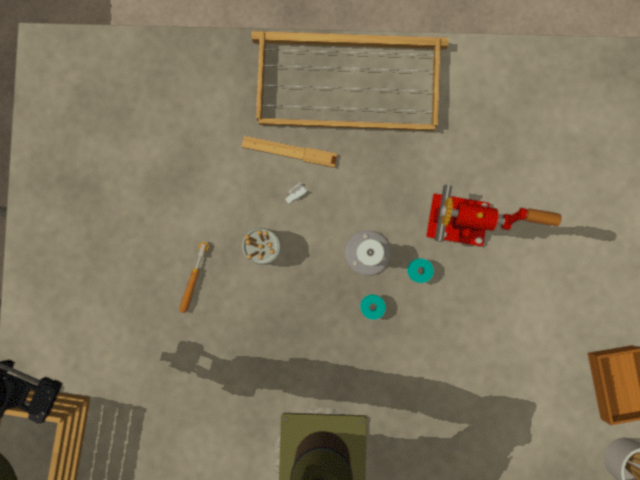

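View pics/b.png

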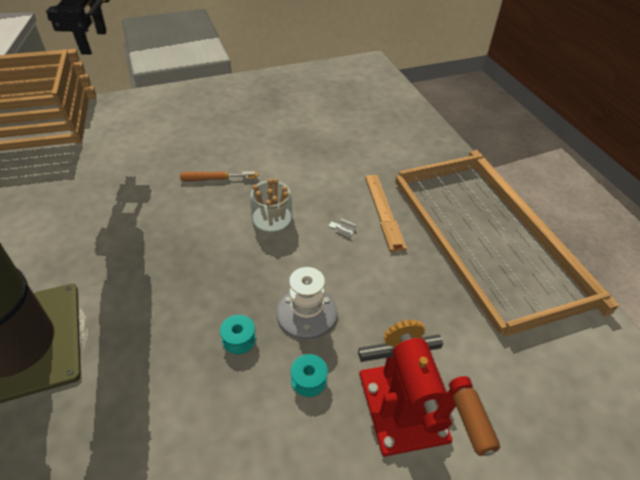

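The stack is the only white one, on the grey foot: top view (371,252), side view (307,290). It could be confused with two turquoise spools at top (421,271) and (373,307), side (309,375) and (238,334). I choose the white one. Next I measure it and check it in a crop.

```bash
python3 - <<'E'
from h import *
for n,box in (('top',(340,225,405,285)),('side',(270,255,345,340))):
    z=np.load(f'pics/{n}.npz');p,d,K,T=[z[k] for k in 'pdKT']
    C=cloud(d,K,T); x0,y0,x1,y1=box
    sub=p[y0:y1,x0:x1]; c=C[y0:y1,x0:x1].reshape(-1,3)
    h=c[:,2]
    t=c[(h>.093)&(h<.104)]; f=c[(h>.006)&(h<.014)]
    for k in (t,f):
        (cx,cy),r=cv2.minEnclosingCircle(k[:,:2].astype(np.float32)); print(n,len(k),'circ',cx,cy,r,'z',np.median(k[:,2]))
    # colour mask
    hsv=cv2.cvtColor(p,cv2.COLOR_RGB2HSV)
    m=((hsv[...,2]>190)&(hsv[...,1]<40)).astype(np.uint8);mm=np.zeros_like(m);mm[y0:y1,x0:x1]=m[y0:y1,x0:x1]
    cs,_=cv2.findContours(mm,0,2);q=max(cs,key=cv2.contourArea)
    print('white',cv2.fitEllipse(q))
    if n=='top':
        print(ray(*cv2.fitEllipse(q)[0],.098,K,T))
        for u,v,h in ((421,271,.034),(373,307,.034),(262,246,.08),(447,212,.1),(297,193,.01),(335,160,.01),(245,142,.01),(433,240,0),(350,125,.03)): print((u,v),ray(u,v,h,K,T).round(3))
    cv2.imwrite(f'pics/c{n}.png',cv2.resize(p[y0-15:y1+15,x0-15:x1+15,::-1],None,fx=5,fy=5))
a=cv2.imread('pics/cside.png');cv2.imwrite('pics/c.png',a[:600,:800])
E
```

```text
top 482 circ 0.4920879602432251 -0.09806225448846817 0.030041862279176712 z 0.09839790551486671
top 756 circ 0.48844629526138306 -0.11302506923675537 0.09745863825082779 z 0.010861892516936256
white ((367.56427001953125, 245.7955780029297), (6.977980613708496, 13.507716178894043), 68.1607437133789)
[ 0.50616594 -0.09083229  0.098     ]
(421, 271) [ 0.452 -0.223  0.034]
(373, 307) [ 0.363 -0.111  0.034]
(262, 246) [0.499 0.151 0.08 ]
(447, 212) [ 0.588 -0.269  0.1  ]
(297, 193) [0.633 0.079 0.01 ]
(335, 160) [ 0.717 -0.012  0.01 ]
(245, 142) [0.756 0.211 0.01 ]
(433, 240) [ 0.528 -0.257  0.   ]
(350, 125) [ 0.8   -0.045  0.03 ]
side 717 circ 0.49171289801597595 -0.09760389477014542 0.03075450472533703 z 0.09606969826252298
side 1377 circ 0.49274787306785583 -0.09684306383132935 0.05522474646568298 z 0.010471956536629246
white ((305.40386962890625, 281.37969970703125), (28.428625106811523, 35.721858978271484), 67.51570892333984)
```

View pics/c.png

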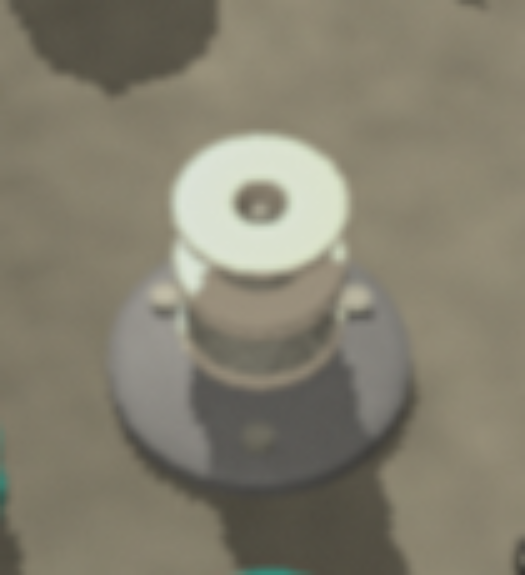

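The crop shows the white spool pair on the grey foot, with the spindle tip inside the upper bore. Both views agree on (0.492, -0.098), top 0.097, radius 30 mm. Next I plan the approach.

```bash
cat >> h.py <<'E'
DOWN=R.from_matrix([[1,0,0],[0,-1,0],[0,0,-1]])
def plan(pos,n,rot=DOWN):
    s=get_state();p=np.array(s['tool_pos']);r=R.from_quat(s['eef_rot'])
    w=(r.inv()*rot).as_rotvec();dp=np.array(pos)-p
    print('t',s['clock'],'at',p.round(4),'delta',dp.round(4),'rotdeg',np.degrees(w).round(2),'open',round(s['opening'],3),'F',np.round(s['contact_force'],2))
    for i in range(n):
        ri=r*R.from_rotvec(w*i/n)
        a=ri.inv().apply(dp/n)/.8;b=w/n/np.pi
        print('{"x":%.4f,"y":%.4f,"z":%.4f,"wx":%.4f,"wy":%.4f,"wz":%.4f}'%(*a,*b))
E
python3 -c "
from h import *
plan([.492,-.098,.2],14)"
```

```text
t 0.1 at [0.2246 0.5827 0.238 ] delta [ 0.2674 -0.6807 -0.038 ] rotdeg [6.000e-02 8.000e-02 6.893e+01] open 0.999 F [-0.7  -0.36  0.4 ]
{"x":-0.0481,"y":0.0441,"z":0.0035,"wx":0.0000,"wy":0.0000,"wz":0.0274}
{"x":-0.0442,"y":0.0481,"z":0.0035,"wx":0.0000,"wy":0.0000,"wz":0.0274}
{"x":-0.0399,"y":0.0517,"z":0.0035,"wx":0.0000,"wy":0.0000,"wz":0.0274}
{"x":-0.0353,"y":0.0549,"z":0.0035,"wx":0.0000,"wy":0.0000,"wz":0.0274}
{"x":-0.0304,"y":0.0578,"z":0.0034,"wx":0.0000,"wy":0.0000,"wz":0.0274}
{"x":-0.0254,"y":0.0602,"z":0.0034,"wx":0.0000,"wy":0.0000,"wz":0.0274}
{"x":-0.0201,"y":0.0621,"z":0.0034,"wx":0.0000,"wy":0.0000,"wz":0.0274}
{"x":-0.0147,"y":0.0636,"z":0.0034,"wx":0.0000,"wy":0.0000,"wz":0.0274}
{"x":-0.0092,"y":0.0646,"z":0.0034,"wx":0.0000,"wy":0.0000,"wz":0.0274}
{"x":-0.0036,"y":0.0652,"z":0.0034,"wx":0.0000,"wy":0.0000,"wz":0.0274}
{"x":0.0020,"y":0.0653,"z":0.0034,"wx":0.0000,"wy":0.0000,"wz":0.0274}
{"x":0.0076,"y":0.0649,"z":0.0034,"wx":0.0000,"wy":0.0000,"wz":0.0274}
{"x":0.0131,"y":0.0640,"z":0.0034,"wx":0.0000,"wy":0.0000,"wz":0.0274}
{"x":0.0186,"y":0.0626,"z":0.0034,"wx":0.0000,"wy":0.0000,"wz":0.0274}
```

Call:
apply_moves(
  series=[
    {"x": -0.048,"y": 0.044,"z": 0.003,"wz": 0.0275,"fingers": 1},
    {"x": -0.044,"y": 0.048,"z": 0.003,"wz": 0.0275,"fingers": 1},
    {"x": -0.04,"y": 0.052,"z": 0.003,"wz": 0.0275,"fingers": 1},
    {"x": -0.035,"y": 0.055,"z": 0.003,"wz": 0.0275,"fingers": 1},
    {"x": -0.03,"y": 0.058,"z": 0.003,"wz": 0.0275,"fingers": 1},
    {"x": -0.025,"y": 0.06,"z": 0.003,"wz": 0.0275,"fingers": 1},
    {"x": -0.02,"y": 0.062,"z": 0.003,"wz": 0.0275,"fingers": 1},
    {"x": -0.015,"y": 0.063,"z": 0.003,"wz": 0.0275,"fingers": 1},
  ],
)

```text
schema error: expected keys x, y, z, wx, wy, wz, fingers
```

```bash
python3 -c "
from h import *
plan([.492,-.098,.2],8)"
```

```text
t 0.1 at [0.2246 0.5827 0.238 ] delta [ 0.2674 -0.6807 -0.038 ] rotdeg [6.000e-02 8.000e-02 6.893e+01] open 0.999 F [-0.7  -0.36  0.4 ]
{"x":-0.0842,"y":0.0772,"z":0.0061,"wx":0.0000,"wy":0.0001,"wz":0.0479}
{"x":-0.0717,"y":0.0890,"z":0.0061,"wx":0.0000,"wy":0.0001,"wz":0.0479}
{"x":-0.0576,"y":0.0987,"z":0.0060,"wx":0.0000,"wy":0.0001,"wz":0.0479}
{"x":-0.0421,"y":0.1062,"z":0.0060,"wx":0.0000,"wy":0.0001,"wz":0.0479}
{"x":-0.0257,"y":0.1113,"z":0.0060,"wx":0.0000,"wy":0.0001,"wz":0.0479}
{"x":-0.0088,"y":0.1139,"z":0.0060,"wx":0.0000,"wy":0.0001,"wz":0.0479}
{"x":0.0084,"y":0.1140,"z":0.0060,"wx":0.0000,"wy":0.0001,"wz":0.0479}
{"x":0.0254,"y":0.1114,"z":0.0059,"wx":0.0000,"wy":0.0001,"wz":0.0479}
```

All keys are needed in each row.

Call:
apply_moves(
  series=[
    {"x": -0.048,"y": 0.044,"z": 0.003,"wx": 0,"wy": 0,"wz": 0.0275,"fingers": 1},
    {"x": -0.044,"y": 0.048,"z": 0.003,"wx": 0,"wy": 0,"wz": 0.0275,"fingers": 1},
    {"x": -0.04,"y": 0.052,"z": 0.003,"wx": 0,"wy": 0,"wz": 0.0275,"fingers": 1},
    {"x": -0.035,"y": 0.055,"z": 0.003,"wx": 0,"wy": 0,"wz": 0.0275,"fingers": 1},
    {"x": -0.03,"y": 0.058,"z": 0.003,"wx": 0,"wy": 0,"wz": 0.0275,"fingers": 1},
    {"x": -0.025,"y": 0.06,"z": 0.003,"wx": 0,"wy": 0,"wz": 0.0275,"fingers": 1},
    {"x": -0.02,"y": 0.062,"z": 0.003,"wx": 0,"wy": 0,"wz": 0.0275,"fingers": 1},
    {"x": -0.015,"y": 0.063,"z": 0.003,"wx": 0,"wy": 0,"wz": 0.0275,"fingers": 1},
  ],
)

```text
clock: 1.1
tool_pos: [0.3756, 0.1856, 0.2159]
eef_rot: [0.969, 0.246, -0.001, -0.0]
contact_force: [0.7, -0.7, 0.2]
opening: 1.001
```

```bash
python3 -c "
from h import *
plan([.492,-.098,.2],8)"
```

```text
t 1.1 at [0.3756 0.1856 0.2159] delta [ 0.1164 -0.2836 -0.0159] rotdeg [-0.05  0.13 28.5 ] open 1.001 F [ 0.75 -0.72  0.16]
{"x":-0.0052,"y":0.0476,"z":0.0024,"wx":-0.0000,"wy":0.0001,"wz":0.0198}
{"x":-0.0022,"y":0.0478,"z":0.0024,"wx":-0.0000,"wy":0.0001,"wz":0.0198}
{"x":0.0008,"y":0.0479,"z":0.0024,"wx":-0.0000,"wy":0.0001,"wz":0.0198}
{"x":0.0038,"y":0.0477,"z":0.0024,"wx":-0.0000,"wy":0.0001,"wz":0.0198}
{"x":0.0067,"y":0.0474,"z":0.0024,"wx":-0.0000,"wy":0.0001,"wz":0.0198}
{"x":0.0097,"y":0.0469,"z":0.0025,"wx":-0.0000,"wy":0.0001,"wz":0.0198}
{"x":0.0126,"y":0.0462,"z":0.0025,"wx":-0.0000,"wy":0.0001,"wz":0.0198}
{"x":0.0154,"y":0.0454,"z":0.0025,"wx":-0.0000,"wy":0.0001,"wz":0.0198}
```

Call:
apply_moves(
  series=[
    {"x": -0.005,"y": 0.0475,"z": 0.0025,"wx": 0,"wy": 0,"wz": 0.02,"fingers": 1},
    {"x": -0.002,"y": 0.048,"z": 0.0025,"wx": 0,"wy": 0,"wz": 0.02,"fingers": 1},
    {"x": 0.001,"y": 0.048,"z": 0.0025,"wx": 0,"wy": 0,"wz": 0.02,"fingers": 1},
    {"x": 0.004,"y": 0.0475,"z": 0.0025,"wx": 0,"wy": 0,"wz": 0.02,"fingers": 1},
    {"x": 0.007,"y": 0.047,"z": 0.0025,"wx": 0,"wy": 0,"wz": 0.02,"fingers": 1},
    {"x": 0.01,"y": 0.047,"z": 0.0025,"wx": 0,"wy": 0,"wz": 0.02,"fingers": 1},
    {"x": 0.013,"y": 0.046,"z": 0.0025,"wx": 0,"wy": 0,"wz": 0.02,"fingers": 1},
    {"x": 0.015,"y": 0.045,"z": 0.0025,"wx": 0,"wy": 0,"wz": 0.02,"fingers": 1},
  ],
)

```text
clock: 2.1
tool_pos: [0.4919, -0.1092, 0.1979]
eef_rot: [1.0, -0.012, -0.002, -0.0]
contact_force: [0.2, 0.2, 0.1]
opening: 1.004
```

```bash
python3 - <<'E'
from h import *
p,d,K,T=snap('wrist','w.png')
C=cloud(d,K,T); h=C[...,2]
hsv=cv2.cvtColor(p,cv2.COLOR_RGB2HSV)
m=(abs(h-.098)<.008)&(np.hypot(C[...,0]-.49,C[...,1]+.098)<.05)
print(m.sum()); k=C[m]; print(cv2.minEnclosingCircle(k[:,:2].astype(np.float32)),np.median(k[:,2]))
f=(abs(h-.010)<.004)&(np.hypot(C[...,0]-.49,C[...,1]+.098)<.065);k=C[f];print(f.sum(),cv2.minEnclosingCircle(k[:,:2].astype(np.float32)))
plan([.492,-.098,.2],2)
E
```

```text
4905
((0.49208498001098633, -0.09546157717704773), 0.029949232935905457) 0.09825860798728117
4363 ((0.49217870831489563, -0.0947544202208519), 0.055098678916692734)
t 2.15 at [ 0.4936 -0.1156  0.198 ] delta [-0.0016  0.0176  0.002 ] rotdeg [ 0.27  0.1  -1.91] open 1.0 F [ 2.17 -4.85 -0.26]
{"x":-0.0014,"y":-0.0110,"z":-0.0013,"wx":0.0007,"wy":0.0003,"wz":-0.0053}
{"x":-0.0012,"y":-0.0110,"z":-0.0013,"wx":0.0007,"wy":0.0003,"wz":-0.0053}
```

View pics/w.png

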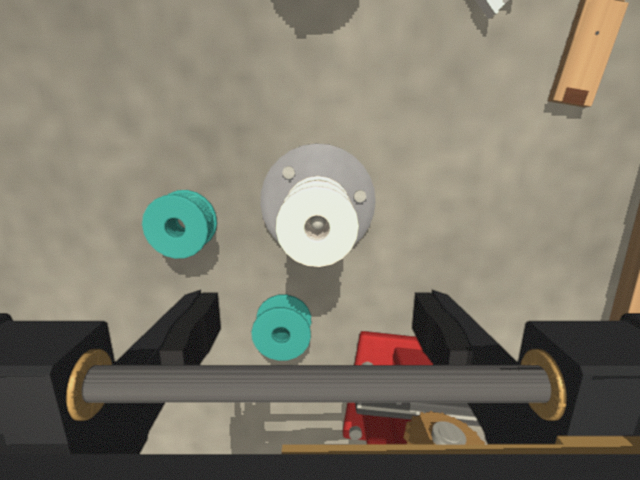

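The wrist view shows the white stack at (317,228) in front of the open fingers, with the turquoise spools at (180,225) and (282,327). I centre the tool, let it settle and measure again.

Call:
apply_moves(
  series=[
    {"x": -0.001,"y": -0.011,"z": 0.01,"wx": 0,"wy": 0,"wz": -0.005,"fingers": 1},
    {"x": -0.001,"y": -0.011,"z": 0.02,"wx": 0,"wy": 0,"wz": -0.005,"fingers": 1},
    {"x": 0,"y": 0,"z": 0,"wx": 0,"wy": 0,"wz": 0,"fingers": 1},
  ],
)

```text
clock: 2.52
tool_pos: [0.4912, -0.0959, 0.172]
eef_rot: [1.0, 0.001, -0.002, 0.002]
contact_force: [-0.8, 0.2, 0.2]
opening: 1.002
```

```bash
python3 - <<'E'
from h import *
p,d,K,T=snap('wrist','w2.png')
C=cloud(d,K,T); h=C[...,2]
for z0,r in ((.098,.045),(.010,.065)):
    m=(abs(h-z0)<.006)&(np.hypot(C[...,0]-.49,C[...,1]+.098)<r)
    k=C[m]; print(m.sum(),cv2.minEnclosingCircle(k[:,:2].astype(np.float32)),np.median(k[:,2]))
plan([.492,-.097,.1],4)
E
```

```text
5604 ((0.4922613203525543, -0.0954401046037674), 0.029889171943068504) 0.09824037569549111
5593 ((0.49244213104248047, -0.09468556195497513), 0.055113840848207474) 0.012476360753994165
t 2.575 at [ 0.4918 -0.0964  0.1726] delta [ 0.0002 -0.0006 -0.0726] rotdeg [0.21 0.17 0.02] open 0.998 F [ 0.27 -0.31  0.51]
{"x":0.0001,"y":0.0001,"z":0.0227,"wx":0.0003,"wy":0.0002,"wz":0.0000}
{"x":0.0001,"y":0.0001,"z":0.0227,"wx":0.0003,"wy":0.0002,"wz":0.0000}
{"x":0.0001,"y":0.0001,"z":0.0227,"wx":0.0003,"wy":0.0002,"wz":0.0000}
{"x":0.0001,"y":0.0002,"z":0.0227,"wx":0.0003,"wy":0.0002,"wz":0.0000}
```

Call:
apply_moves(
  series=[
    {"x": 0.0005,"y": 0,"z": 0.03,"wx": 0,"wy": 0,"wz": 0,"fingers": 1},
    {"x": 0,"y": 0,"z": 0.03,"wx": 0,"wy": 0,"wz": 0,"fingers": 1},
    {"x": 0,"y": 0,"z": 0.03,"wx": 0.0005,"wy": 0.0005,"wz": 0,"fingers": 1},
    {"x": 0,"y": 0,"z": 0.02,"wx": 0.0005,"wy": 0.0005,"wz": 0,"fingers": 1},
    {"x": 0,"y": 0,"z": 0.01,"wx": 0,"wy": 0,"wz": 0,"fingers": 1},
    {"x": 0,"y": 0,"z": 0,"wx": 0,"wy": 0,"wz": 0,"fingers": 1},
  ],
)

```text
clock: 3.32
tool_pos: [0.4947, -0.0939, 0.0771]
eef_rot: [1.0, 0.003, 0.003, 0.0]
contact_force: [-0.3, -0.1, 0.7]
opening: 1.003
```

```bash
python3 -c "
from h import *
plan([.4922,-.0963,.0675],1)"
```

```text
t 3.325 at [ 0.4947 -0.0939  0.0771] delta [-0.0025 -0.0024 -0.0096] rotdeg [ 0.01 -0.38  0.34] open 1.003 F [-0.29 -0.13  0.74]
{"x":-0.0033,"y":0.0030,"z":0.0120,"wx":0.0000,"wy":-0.0021,"wz":0.0019}
```

Call:
apply_moves(
  series=[
    {"x": -0.003,"y": 0.003,"z": 0.008,"wx": 0,"wy": -0.002,"wz": 0,"fingers": 1},
    {"x": 0,"y": 0,"z": 0.004,"wx": 0,"wy": 0,"wz": 0,"fingers": 1},
    {"x": 0,"y": 0,"z": 0,"wx": 0,"wy": 0,"wz": 0,"fingers": 1},
  ],
)

```text
clock: 3.7
tool_pos: [0.4932, -0.0966, 0.0683]
eef_rot: [1.0, 0.003, 0.001, 0.0]
contact_force: [-0.3, 0.1, -0.1]
opening: 0.999
```

```bash
python3 -c "
from h import *
plan([.4922,-.0963,.0675],1)"
```

```text
t 3.7 at [ 0.4932 -0.0966  0.0683] delta [-0.001   0.0003 -0.0008] rotdeg [ 0.04 -0.14  0.35] open 0.999 F [-0.28  0.13 -0.14]
{"x":-0.0013,"y":-0.0003,"z":0.0010,"wx":0.0002,"wy":-0.0008,"wz":0.0019}
```

Call:
apply_moves(
  series=[
    {"x": -0.001,"y": 0,"z": 0,"wx": 0,"wy": 0,"wz": 0,"fingers": 0.3},
    {"x": 0,"y": 0,"z": 0,"wx": 0,"wy": 0,"wz": 0,"fingers": 0},
    {"x": 0,"y": 0,"z": 0,"wx": 0,"wy": 0,"wz": 0,"fingers": -0.2},
    {"x": 0,"y": 0,"z": 0,"wx": 0,"wy": 0,"wz": 0,"fingers": -0.2},
    {"x": 0,"y": 0,"z": 0,"wx": 0,"wy": 0,"wz": 0,"fingers": -0.2},
  ],
  force=15,
)

```text
clock: 4.32
tool_pos: [0.4928, -0.0966, 0.0691]
eef_rot: [1.0, 0.003, 0.002, 0.0]
contact_force: [0.2, -0.3, -0.0]
opening: 0.644
```

```bash
python3 -c "
from h import *
plan([.4922,-.0963,.15],3)"
```

```text
t 4.325 at [ 0.4928 -0.0966  0.0691] delta [-0.0006  0.0003  0.0809] rotdeg [ 0.04 -0.22  0.34] open 0.644 F [ 0.22 -0.25 -0.03]
{"x":-0.0001,"y":-0.0001,"z":-0.0337,"wx":0.0001,"wy":-0.0004,"wz":0.0006}
{"x":-0.0002,"y":-0.0001,"z":-0.0337,"wx":0.0001,"wy":-0.0004,"wz":0.0006}
{"x":-0.0002,"y":-0.0001,"z":-0.0337,"wx":0.0001,"wy":-0.0004,"wz":0.0006}
```

Call:
apply_moves(
  series=[
    {"x": 0,"y": 0,"z": 0,"wx": 0,"wy": 0,"wz": 0,"fingers": -0.2},
  ],
)

```text
clock: 4.45
tool_pos: [0.4928, -0.0966, 0.0691]
eef_rot: [1.0, 0.003, 0.002, 0.0]
contact_force: [-1.1, -0.2, 0.3]
opening: 0.64
```

```bash
python3 - <<'E'
from h import *
s=get_state();print(s['tool_pos'],s['opening'])
p,d,K,T=snap('side')
cv2.imwrite('pics/s3.png',cv2.resize(p[200:340,240:380,::-1],None,fx=4,fy=4))
E
```

```text
[ 0.49282975 -0.09660054  0.06907999] 0.640072643746373
```

View pics/s3.png

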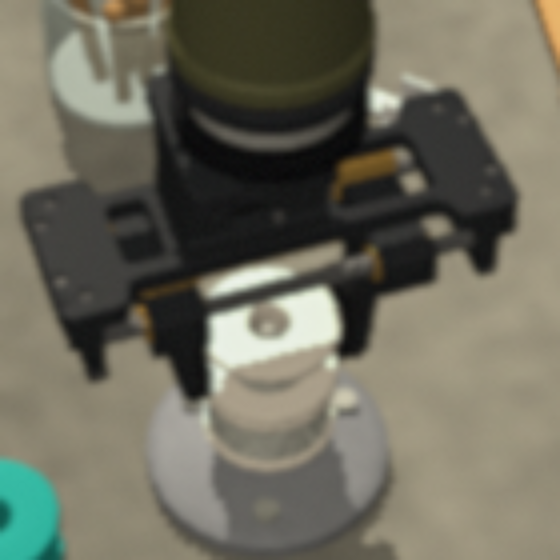

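The fingers hold the upper spool at (270,320) in the crop, and the lower spool sits on the foot below. I lift straight up.

Call:
apply_moves(
  series=[
    {"x": 0,"y": 0,"z": -0.008,"wx": 0,"wy": 0,"wz": 0,"fingers": -0.2},
    {"x": -0.0005,"y": 0,"z": -0.02,"wx": 0,"wy": 0,"wz": 0,"fingers": -0.2},
    {"x": 0,"y": 0,"z": -0.03,"wx": 0,"wy": 0,"wz": 0,"fingers": -0.2},
    {"x": 0,"y": 0,"z": -0.03,"wx": 0,"wy": 0,"wz": 0,"fingers": -0.2},
    {"x": 0,"y": 0,"z": -0.015,"wx": 0,"wy": 0,"wz": 0,"fingers": -0.2},
    {"x": 0,"y": 0,"z": 0,"wx": 0,"wy": 0,"wz": 0,"fingers": -0.2},
  ],
  force=15,
)

```text
clock: 5.25
tool_pos: [0.4917, -0.0966, 0.157]
eef_rot: [1.0, 0.003, 0.002, 0.0]
contact_force: [0.3, 0.1, -1.0]
opening: 0.643
```

```bash
python3 - <<'E'
from h import *
p,d,K,T=snap('side')
C=cloud(d,K,T); hsv=cv2.cvtColor(p,cv2.COLOR_RGB2HSV); w=(hsv[...,2]>130)&(hsv[...,1]<60)
for lo,hi in ((.055,.07),(.14,.2)):
    m=w&(C[...,2]>lo)&(C[...,2]<hi)&(np.hypot(C[...,0]-.492,C[...,1]+.097)<.033);k=C[m];print(lo,m.sum(),k.mean(0),np.percentile(k[:,2],[2,50,98]))
cv2.imwrite('pics/s4.png',cv2.resize(p[170:350,230:390,::-1],None,fx=3,fy=3))
plan([.43,.055,.15],4)
E
```

```text
0.055 657 [ 0.49130935 -0.10068155  0.06196753] [0.05860625 0.06203046 0.06474503]
0.14 1073 [ 0.49046617 -0.10631761  0.17359644] [0.15295116 0.18292449 0.1859926 ]
t 5.3 at [ 0.4914 -0.0965  0.1564] delta [-0.0614  0.1515 -0.0064] rotdeg [ 0.04 -0.2   0.34] open 0.641 F [-0.27  0.34 -1.03]
{"x":-0.0189,"y":-0.0475,"z":0.0019,"wx":0.0001,"wy":-0.0003,"wz":0.0005}
{"x":-0.0190,"y":-0.0474,"z":0.0019,"wx":0.0001,"wy":-0.0003,"wz":0.0005}
{"x":-0.0190,"y":-0.0474,"z":0.0020,"wx":0.0001,"wy":-0.0003,"wz":0.0005}
{"x":-0.0191,"y":-0.0474,"z":0.0020,"wx":0.0001,"wy":-0.0003,"wz":0.0005}
```

View pics/s4.png

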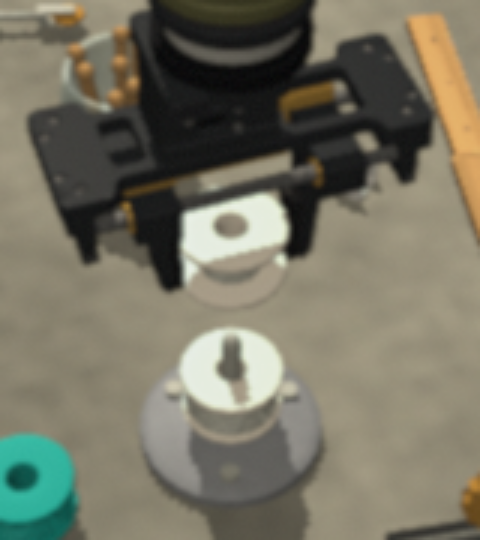

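The upper spool hangs in the fingers at (235,225). The lower one is still on the collar at (232,370), with the spindle bare. I carry the upper spool to (0.43, 0.055).

Call:
apply_moves(
  series=[
    {"x": -0.012,"y": -0.03,"z": 0,"wx": 0,"wy": 0,"wz": 0,"fingers": -0.2},
    {"x": -0.02,"y": -0.05,"z": 0,"wx": 0,"wy": 0,"wz": 0,"fingers": -0.2},
    {"x": -0.02,"y": -0.05,"z": 0,"wx": 0,"wy": 0,"wz": 0,"fingers": -0.2},
    {"x": -0.018,"y": -0.04,"z": 0.02,"wx": 0,"wy": 0,"wz": 0,"fingers": -0.2},
    {"x": -0.007,"y": -0.02,"z": 0.04,"wx": 0,"wy": 0,"wz": 0,"fingers": -0.2},
    {"x": 0,"y": 0,"z": 0.04,"wx": 0,"wy": 0,"wz": 0,"fingers": -0.2},
    {"x": 0,"y": 0,"z": 0.03,"wx": 0,"wy": 0,"wz": 0,"fingers": -0.2},
    {"x": 0,"y": 0,"z": 0,"wx": 0,"wy": 0,"wz": 0,"fingers": -0.2},
  ],
)

```text
clock: 6.3
tool_pos: [0.4288, 0.0602, 0.0477]
eef_rot: [1.0, 0.003, -0.005, 0.001]
contact_force: [-0.0, 0.0, -0.9]
opening: 0.642
```

```bash
python3 -c "
from h import *
plan([.43,.055,.010],3)"
```

```text
t 6.3 at [0.4288 0.0602 0.0477] delta [ 0.0012 -0.0052 -0.0377] rotdeg [0.16 0.63 0.39] open 0.642 F [-0.05  0.04 -0.89]
{"x":0.0006,"y":0.0021,"z":0.0157,"wx":0.0003,"wy":0.0012,"wz":0.0007}
{"x":0.0006,"y":0.0022,"z":0.0157,"wx":0.0003,"wy":0.0012,"wz":0.0007}
{"x":0.0005,"y":0.0022,"z":0.0157,"wx":0.0003,"wy":0.0012,"wz":0.0007}
```

Call:
apply_moves(
  series=[
    {"x": 0,"y": 0.002,"z": 0.018,"wx": 0,"wy": 0.0015,"wz": 0,"fingers": -0.2},
    {"x": 0,"y": 0.002,"z": 0.018,"wx": 0,"wy": 0.002,"wz": 0,"fingers": -0.2},
    {"x": 0,"y": 0,"z": 0.009,"wx": 0.0005,"wy": 0,"wz": 0,"fingers": -0.2},
    {"x": 0,"y": 0,"z": 0,"wx": 0,"wy": 0,"wz": 0,"fingers": -0.2},
  ],
)

```text
clock: 6.8
tool_pos: [0.4389, 0.0581, 0.0249]
eef_rot: [1.0, 0.003, -0.01, 0.002]
contact_force: [-0.3, 0.4, -0.6]
opening: 0.643
```

```bash
python3 -c "
from h import *
plan([.43,.055,.005],3)"
```

```text
t 6.8 at [0.4389 0.0581 0.0249] delta [-0.0089 -0.0031 -0.0199] rotdeg [0.23 1.1  0.31] open 0.643 F [-0.33  0.37 -0.59]
{"x":-0.0035,"y":0.0013,"z":0.0084,"wx":0.0004,"wy":0.0020,"wz":0.0006}
{"x":-0.0036,"y":0.0013,"z":0.0083,"wx":0.0004,"wy":0.0020,"wz":0.0006}
{"x":-0.0036,"y":0.0013,"z":0.0083,"wx":0.0004,"wy":0.0020,"wz":0.0006}
```

```bash
python3 -c "
from h import *
print(get_state()['q'].round(3))"
```

```text
[-0.258  0.905  0.038  2.227 -0.793  0.042  0.563]
```

The wrist (j6) is at its limit this close in, so I pick a spot farther out: (0.565, 0.028). That is about 0.145 from the spindle and clear of the lug and jar.

Call:
apply_moves(
  series=[
    {"x": 0,"y": 0,"z": -0.03,"wx": 0,"wy": 0,"wz": 0,"fingers": -0.2},
    {"x": 0.03,"y": 0.005,"z": -0.02,"wx": 0,"wy": 0.003,"wz": 0,"fingers": -0.2},
    {"x": 0.05,"y": 0.01,"z": 0,"wx": 0,"wy": 0.003,"wz": 0,"fingers": -0.2},
    {"x": 0.05,"y": 0.01,"z": 0,"wx": 0,"wy": 0,"wz": 0,"fingers": -0.2},
    {"x": 0.025,"y": 0.007,"z": 0,"wx": 0,"wy": 0,"wz": 0,"fingers": -0.2},
    {"x": 0,"y": 0,"z": 0,"wx": 0,"wy": 0,"wz": 0,"fingers": -0.2},
  ],
)

```text
clock: 7.55
tool_pos: [0.5643, 0.0308, 0.0693]
eef_rot: [1.0, 0.002, -0.001, 0.004]
contact_force: [-0.1, 0.4, -0.5]
opening: 0.644
```

```bash
python3 -c "
from h import *
plan([.565,.028,.010],3);print(get_state()['q'].round(2))"
```

```text
t 7.55 at [0.5643 0.0308 0.0693] delta [ 0.0007 -0.0028 -0.0593] rotdeg [0.48 0.06 0.26] open 0.644 F [-0.11  0.38 -0.47]
{"x":0.0003,"y":0.0010,"z":0.0247,"wx":0.0009,"wy":0.0001,"wz":0.0005}
{"x":0.0003,"y":0.0010,"z":0.0247,"wx":0.0009,"wy":0.0001,"wz":0.0005}
{"x":0.0003,"y":0.0011,"z":0.0247,"wx":0.0009,"wy":0.0001,"wz":0.0005}
[-0.36  0.91  0.38  1.89 -0.67  0.48  0.5 ]
```

Call:
apply_moves(
  series=[
    {"x": 0,"y": 0.001,"z": 0.025,"wx": 0.001,"wy": 0,"wz": 0,"fingers": -0.2},
    {"x": 0,"y": 0.001,"z": 0.025,"wx": 0.001,"wy": 0,"wz": 0,"fingers": -0.2},
    {"x": 0,"y": 0,"z": 0.015,"wx": 0.0005,"wy": 0,"wz": 0,"fingers": -0.2},
    {"x": 0,"y": 0,"z": 0.005,"wx": 0,"wy": 0,"wz": 0,"fingers": -0.2},
    {"x": 0,"y": 0,"z": 0,"wx": 0,"wy": 0,"wz": 0,"fingers": -0.2},
  ],
)

```text
clock: 8.18
tool_pos: [0.5584, 0.03, 0.0135]
eef_rot: [1.0, 0.002, -0.003, -0.0]
contact_force: [0.2, 0.4, -1.2]
opening: 0.644
```

```bash
python3 -c "
from h import *
plan([.565,.028,.0055],2)"
```

```text
t 8.175 at [0.5584 0.03   0.0135] delta [ 0.0066 -0.002  -0.008 ] rotdeg [-0.01  0.38  0.25] open 0.644 F [ 0.15  0.36 -1.18]
{"x":0.0042,"y":0.0013,"z":0.0050,"wx":-0.0000,"wy":0.0010,"wz":0.0007}
{"x":0.0042,"y":0.0013,"z":0.0050,"wx":-0.0000,"wy":0.0010,"wz":0.0007}
```

Call:
apply_moves(
  series=[
    {"x": 0,"y": 0,"z": 0.005,"wx": 0,"wy": 0.002,"wz": 0,"fingers": -0.2},
    {"x": 0,"y": 0,"z": 0.002,"wx": 0,"wy": 0,"wz": 0,"fingers": -0.2},
    {"x": 0,"y": 0,"z": 0.002,"wx": 0,"wy": 0,"wz": 0,"fingers": -0.2},
    {"x": 0,"y": 0,"z": 0,"wx": 0,"wy": 0,"wz": 0,"fingers": -0.2},
  ],
)

```text
clock: 8.68
tool_pos: [0.5591, 0.0302, 0.007]
eef_rot: [1.0, 0.002, 0.001, -0.0]
contact_force: [-0.5, 0.2, -0.4]
opening: 0.643
```

```bash
python3 -c "
from h import *
plan([.565,.028,.0055],2)"
```

```text
t 8.675 at [0.5591 0.0302 0.007 ] delta [ 0.0059 -0.0022 -0.0015] rotdeg [-0.   -0.13  0.26] open 0.643 F [-0.49  0.21 -0.36]
{"x":0.0037,"y":0.0014,"z":0.0010,"wx":-0.0000,"wy":-0.0003,"wz":0.0007}
{"x":0.0037,"y":0.0014,"z":0.0010,"wx":-0.0000,"wy":-0.0003,"wz":0.0007}
```

Call:
apply_moves(
  series=[
    {"x": 0,"y": 0,"z": 0.0015,"wx": 0,"wy": 0,"wz": 0,"fingers": -0.2},
    {"x": 0,"y": 0,"z": 0.0015,"wx": 0,"wy": 0,"wz": 0,"fingers": -0.2},
    {"x": 0,"y": 0,"z": 0,"wx": 0,"wy": 0,"wz": 0,"fingers": -0.2},
  ],
)

```text
clock: 9.05
tool_pos: [0.5593, 0.0302, 0.0051]
eef_rot: [1.0, 0.002, 0.001, -0.0]
contact_force: [-1.1, -0.2, 0.4]
opening: 0.644
```

Call:
apply_moves(
  series=[
    {"x": 0,"y": 0,"z": 0.0015,"wx": 0,"wy": 0,"wz": 0,"fingers": -0.2},
    {"x": 0,"y": 0,"z": 0,"wx": 0,"wy": 0,"wz": 0,"fingers": -0.2},
  ],
)

```text
clock: 9.3
tool_pos: [0.5593, 0.0302, 0.0052]
eef_rot: [1.0, 0.002, 0.002, -0.0]
contact_force: [-0.5, 0.7, -0.4]
opening: 0.642
```

```bash
python3 - <<'E'
from h import *
p,d,K,T=snap('side')
C=cloud(d,K,T); hsv=cv2.cvtColor(p,cv2.COLOR_RGB2HSV); w=(hsv[...,2]>130)&(hsv[...,1]<60)
m=w&(C[...,2]>.028)&(C[...,2]<.05)&(np.hypot(C[...,0]-.559,C[...,1]-.03)<.035);k=C[m];print(m.sum(),k.mean(0),np.percentile(k[:,2],[5,25,50,75,95]))
print(get_state()['contact_force'],get_state()['tool_pos'])
E
```

```text
397 [0.55981924 0.02265976 0.03199523] [0.02959566 0.03101536 0.03199884 0.03303955 0.03437209]
[-1.28669278  0.41865927  2.12928014] [0.55932022 0.03018077 0.00509718]
```

Call:
apply_moves(
  series=[
    {"x": 0,"y": 0,"z": 0.003,"wx": 0,"wy": 0,"wz": 0,"fingers": -0.2},
    {"x": 0,"y": 0,"z": 0,"wx": 0,"wy": 0,"wz": 0,"fingers": -0.2},
  ],
)

```text
clock: 9.6
tool_pos: [0.5594, 0.0302, 0.0053]
eef_rot: [1.0, 0.002, 0.002, -0.001]
contact_force: [0.5, 0.0, -0.3]
opening: 0.641
```

The spool is on the bench: its top is at about 33 mm and the tool goes no lower. I release it and rise.

Call:
apply_moves(
  series=[
    {"x": 0,"y": 0,"z": 0,"wx": 0,"wy": 0,"wz": 0,"fingers": 0.6},
    {"x": 0,"y": 0,"z": 0,"wx": 0,"wy": 0,"wz": 0,"fingers": 1},
    {"x": 0,"y": 0,"z": 0,"wx": 0,"wy": 0,"wz": 0,"fingers": 1},
    {"x": 0,"y": 0,"z": -0.01,"wx": 0,"wy": 0,"wz": 0,"fingers": 1},
    {"x": 0,"y": 0,"z": -0.04,"wx": 0,"wy": 0,"wz": 0,"fingers": 1},
    {"x": 0,"y": 0,"z": -0.06,"wx": 0,"wy": 0,"wz": 0,"fingers": 1},
    {"x": 0,"y": 0,"z": -0.06,"wx": 0,"wy": 0,"wz": 0,"fingers": 1},
    {"x": 0,"y": 0,"z": -0.02,"wx": 0,"wy": 0,"wz": 0,"fingers": 1},
  ],
)

```text
clock: 10.6
tool_pos: [0.5578, 0.0296, 0.1607]
eef_rot: [1.0, 0.002, 0.0, -0.001]
contact_force: [0.1, -0.3, -0.3]
opening: 1.002
```

```bash
python3 -c "
from h import *
plan([.4922,-.0963,.16],4)"
```

```text
t 10.6 at [0.5578 0.0296 0.1607] delta [-0.0656 -0.1259 -0.0007] rotdeg [-0.11 -0.03  0.17] open 1.002 F [ 0.15 -0.33 -0.29]
{"x":-0.0206,"y":0.0393,"z":0.0001,"wx":-0.0001,"wy":-0.0000,"wz":0.0002}
{"x":-0.0206,"y":0.0393,"z":0.0002,"wx":-0.0001,"wy":-0.0000,"wz":0.0002}
{"x":-0.0206,"y":0.0393,"z":0.0002,"wx":-0.0001,"wy":-0.0000,"wz":0.0002}
{"x":-0.0205,"y":0.0393,"z":0.0002,"wx":-0.0001,"wy":-0.0000,"wz":0.0002}
```

Call:
apply_moves(
  series=[
    {"x": -0.02,"y": 0.039,"z": 0,"wx": 0,"wy": 0,"wz": 0,"fingers": 1},
    {"x": -0.02,"y": 0.039,"z": 0,"wx": 0,"wy": 0,"wz": 0,"fingers": 1},
    {"x": -0.02,"y": 0.039,"z": 0,"wx": 0,"wy": 0,"wz": 0,"fingers": 1},
    {"x": -0.02,"y": 0.039,"z": 0,"wx": 0,"wy": 0,"wz": 0,"fingers": 1},
    {"x": 0,"y": 0,"z": 0,"wx": 0,"wy": 0,"wz": 0,"fingers": 1},
  ],
)

```text
clock: 11.22
tool_pos: [0.4938, -0.0983, 0.1643]
eef_rot: [1.0, 0.003, 0.003, -0.001]
contact_force: [0.7, -0.3, -0.1]
opening: 0.997
```

```bash
python3 - <<'E'
from h import *
print(get_state()['q'].round(2))
p,d,K,T=snap('wrist')
C=cloud(d,K,T); h=C[...,2]
for c,z0,r in (((.492,-.097),.064,.045),((.559,.03),.034,.045)):
    m=(abs(h-z0)<.005)&(np.hypot(C[...,0]-c[0],C[...,1]-c[1])<r)
    k=C[m]; print(m.sum(),cv2.minEnclosingCircle(k[:,:2].astype(np.float32)),np.percentile(k[:,2],[5,50,95]))
p,d,K,T=snap('side','s5.png')
plan([.4922,-.0963,.0335],4)
E
```

```text
[-0.16  0.7   0.44  2.03 -0.57  0.53  0.7 ]
4545 ((0.4923352599143982, -0.09570562094449997), 0.02990128844976425) [0.0630399  0.06428802 0.06541226]
5657 ((0.5586709976196289, 0.0308123417198658), 0.030007321387529373) [0.03281941 0.03419047 0.03542759]
t 11.325 at [ 0.4955 -0.0951  0.1639] delta [-0.0033 -0.0012 -0.1304] rotdeg [-0.21 -0.44  0.58] open 1.003 F [0.53 0.36 0.71]
{"x":-0.0013,"y":0.0005,"z":0.0407,"wx":-0.0003,"wy":-0.0006,"wz":0.0008}
{"x":-0.0013,"y":0.0005,"z":0.0407,"wx":-0.0003,"wy":-0.0006,"wz":0.0008}
{"x":-0.0012,"y":0.0004,"z":0.0407,"wx":-0.0003,"wy":-0.0006,"wz":0.0008}
{"x":-0.0011,"y":0.0004,"z":0.0407,"wx":-0.0003,"wy":-0.0006,"wz":0.0008}
```

View pics/s5.png

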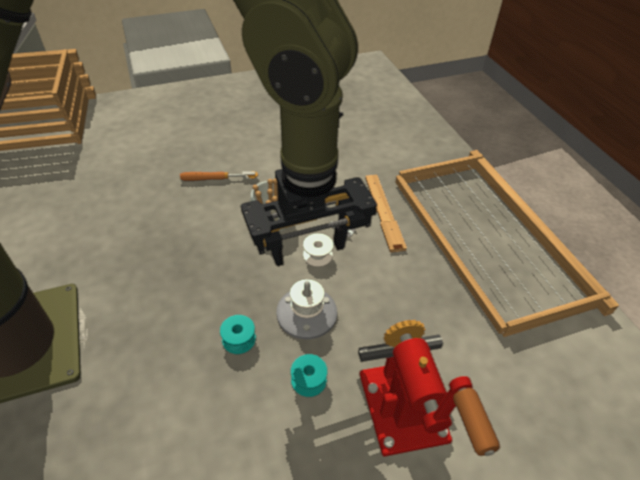

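The upper spool stands flat on the bench at pixel (318,250), measured (0.559, 0.031), top 0.034 all round. The lower spool is still on the collar at (307,297). I descend for it.

Call:
apply_moves(
  series=[
    {"x": -0.003,"y": 0.001,"z": 0.03,"wx": 0,"wy": -0.002,"wz": 0,"fingers": 1},
    {"x": -0.001,"y": 0,"z": 0.03,"wx": 0,"wy": 0,"wz": 0.001,"fingers": 1},
    {"x": 0,"y": 0,"z": 0.03,"wx": 0,"wy": 0,"wz": 0.001,"fingers": 1},
    {"x": 0,"y": 0,"z": 0.02,"wx": 0,"wy": 0,"wz": 0,"fingers": 1},
    {"x": 0,"y": 0,"z": 0,"wx": 0,"wy": 0,"wz": 0,"fingers": 1},
  ],
)

```text
clock: 11.95
tool_pos: [0.4975, -0.0873, 0.0735]
eef_rot: [1.0, 0.008, 0.003, -0.004]
contact_force: [0.6, 0.3, -0.1]
opening: 0.999
```

```bash
python3 -c "
from h import *
plan([.4923,-.096,.0335],3);print(get_state()['q'].round(2))"
```

```text
t 11.95 at [ 0.4975 -0.0873  0.0735] delta [-0.0052 -0.0087 -0.04  ] rotdeg [-0.46 -0.32  0.92] open 0.999 F [ 0.6   0.31 -0.11]
{"x":-0.0023,"y":0.0037,"z":0.0166,"wx":-0.0008,"wy":-0.0006,"wz":0.0017}
{"x":-0.0023,"y":0.0037,"z":0.0166,"wx":-0.0008,"wy":-0.0006,"wz":0.0017}
{"x":-0.0022,"y":0.0036,"z":0.0166,"wx":-0.0008,"wy":-0.0006,"wz":0.0017}
[-0.06  0.84  0.26  2.07 -0.69  0.31  0.79]
```

Call:
apply_moves(
  series=[
    {"x": -0.006,"y": 0.01,"z": 0.0,"wx": -0.002,"wy": -0.002,"wz": 0.005,"fingers": 1},
    {"x": 0,"y": 0,"z": 0,"wx": 0,"wy": 0,"wz": 0,"fingers": 1},
    {"x": 0,"y": 0.001,"z": 0.01,"wx": 0,"wy": 0,"wz": 0,"fingers": 1},
    {"x": 0,"y": 0.001,"z": 0.01,"wx": 0,"wy": 0,"wz": 0,"fingers": 1},
    {"x": 0,"y": 0,"z": 0,"wx": 0,"wy": 0,"wz": 0,"fingers": 1},
  ],
)

```text
clock: 12.58
tool_pos: [0.4943, -0.0966, 0.058]
eef_rot: [1.0, 0.001, 0.001, -0.0]
contact_force: [-0.4, -0.1, 1.2]
opening: 1.001
```

```bash
python3 -c "
from h import *
plan([.4923,-.096,.0335],3);print(get_state()['q'].round(2))"
```

```text
t 12.575 at [ 0.4943 -0.0966  0.058 ] delta [-0.002   0.0006 -0.0245] rotdeg [-0.05 -0.13  0.08] open 1.001 F [-0.39 -0.15  1.24]
{"x":-0.0008,"y":-0.0003,"z":0.0102,"wx":-0.0001,"wy":-0.0002,"wz":0.0002}
{"x":-0.0008,"y":-0.0003,"z":0.0102,"wx":-0.0001,"wy":-0.0002,"wz":0.0002}
{"x":-0.0008,"y":-0.0003,"z":0.0102,"wx":-0.0001,"wy":-0.0002,"wz":0.0002}
[-0.04  0.87  0.23  2.07 -0.7   0.28  0.8 ]
```

Call:
apply_moves(
  series=[
    {"x": -0.002,"y": 0,"z": 0.01,"wx": 0,"wy": 0,"wz": 0,"fingers": 1},
    {"x": -0.001,"y": 0,"z": 0.01,"wx": 0,"wy": 0,"wz": 0,"fingers": 1},
    {"x": 0,"y": 0,"z": 0.007,"wx": 0,"wy": 0,"wz": 0,"fingers": 1},
    {"x": 0,"y": 0,"z": 0,"wx": 0,"wy": 0,"wz": 0,"fingers": 1},
  ],
)

```text
clock: 13.08
tool_pos: [0.4915, -0.0967, 0.0346]
eef_rot: [1.0, 0.001, 0.001, -0.001]
contact_force: [0.9, -0.2, 0.9]
opening: 0.999
```

```bash
python3 -c "
from h import *
plan([.4923,-.096,.0335],1);print(get_state()['q'].round(2))"
```

```text
t 13.075 at [ 0.4915 -0.0967  0.0346] delta [ 0.0008  0.0007 -0.0011] rotdeg [-0.07 -0.09  0.07] open 0.999 F [ 0.93 -0.22  0.91]
{"x":0.0010,"y":-0.0008,"z":0.0013,"wx":-0.0004,"wy":-0.0005,"wz":0.0004}
[-0.    0.91  0.18  2.08 -0.72  0.21  0.82]
```

Call:
apply_moves(
  series=[
    {"x": 0.001,"y": -0.001,"z": 0.002,"wx": 0,"wy": 0,"wz": 0,"fingers": 1},
    {"x": 0,"y": 0,"z": 0,"wx": 0,"wy": 0,"wz": 0,"fingers": 0.3},
    {"x": 0,"y": 0,"z": 0,"wx": 0,"wy": 0,"wz": 0,"fingers": 0},
    {"x": 0,"y": 0,"z": 0,"wx": 0,"wy": 0,"wz": 0,"fingers": -0.2},
    {"x": 0,"y": 0,"z": 0,"wx": 0,"wy": 0,"wz": 0,"fingers": -0.2},
    {"x": 0,"y": 0,"z": 0,"wx": 0,"wy": 0,"wz": 0,"fingers": -0.2},
  ],
  force=45,
)

```text
clock: 13.82
tool_pos: [0.4927, -0.0958, 0.0333]
eef_rot: [1.0, 0.001, 0.001, -0.0]
contact_force: [-0.0, -0.1, -0.9]
opening: 0.637
```

Call:
apply_moves(
  series=[
    {"x": 0,"y": 0,"z": -0.008,"wx": 0,"wy": 0,"wz": 0,"fingers": -0.2},
    {"x": 0,"y": 0,"z": -0.01,"wx": 0,"wy": 0,"wz": 0,"fingers": -0.2},
    {"x": 0,"y": 0,"z": 0,"wx": 0,"wy": 0,"wz": 0,"fingers": -0.2},
  ],
)

```text
clock: 14.2
tool_pos: [0.4924, -0.0956, 0.0485]
eef_rot: [1.0, 0.001, 0.001, -0.001]
contact_force: [0.3, 0.4, -3.2]
opening: 0.636
```

```bash
python3 -c "
from h import *
plan([.4923,-.096,.2],4);print(get_state()['q'].round(2))"
```

```text
t 14.2 at [ 0.4924 -0.0956  0.0485] delta [-1.000e-04 -4.000e-04  1.515e-01] rotdeg [-0.07 -0.1   0.09] open 0.636 F [ 0.28  0.44 -3.22]
{"x":0.0001,"y":0.0001,"z":-0.0473,"wx":-0.0001,"wy":-0.0001,"wz":0.0001}
{"x":0.0000,"y":0.0001,"z":-0.0473,"wx":-0.0001,"wy":-0.0001,"wz":0.0001}
{"x":0.0000,"y":0.0001,"z":-0.0473,"wx":-0.0001,"wy":-0.0001,"wz":0.0001}
{"x":-0.0000,"y":0.0001,"z":-0.0473,"wx":-0.0001,"wy":-0.0001,"wz":0.0001}
[-0.02  0.88  0.21  2.08 -0.71  0.25  0.81]
```

Call:
apply_moves(
  series=[
    {"x": 0,"y": 0,"z": -0.015,"wx": 0,"wy": 0,"wz": 0,"fingers": -0.2},
    {"x": 0,"y": 0,"z": -0.02,"wx": 0,"wy": 0,"wz": 0,"fingers": -0.2},
    {"x": 0,"y": 0,"z": -0.02,"wx": 0,"wy": 0,"wz": 0,"fingers": -0.2},
    {"x": 0,"y": 0,"z": -0.025,"wx": 0,"wy": 0,"wz": 0,"fingers": -0.2},
    {"x": 0,"y": 0,"z": -0.04,"wx": 0,"wy": 0,"wz": 0,"fingers": -0.2},
    {"x": 0,"y": 0,"z": -0.06,"wx": 0,"wy": 0,"wz": 0,"fingers": -0.2},
    {"x": 0,"y": 0,"z": -0.06,"wx": 0,"wy": 0,"wz": 0,"fingers": -0.2},
    {"x": 0,"y": 0,"z": -0.02,"wx": 0,"wy": 0,"wz": 0,"fingers": -0.2},
  ],
  force=60,
)

```text
clock: 15.2
tool_pos: [0.4894, -0.0951, 0.2661]
eef_rot: [1.0, 0.0, -0.001, -0.002]
contact_force: [0.3, 0.0, -3.1]
opening: 0.635
```

```bash
python3 -c "
from h import *
plan([.4923,-.096,.25],1);print(get_state()['q'].round(2))"
```

```text
t 15.2 at [ 0.4894 -0.0951  0.2661] delta [ 0.0029 -0.0009 -0.0161] rotdeg [-0.23  0.11  0.01] open 0.635 F [ 0.32  0.05 -3.12]
{"x":0.0036,"y":0.0012,"z":0.0201,"wx":-0.0013,"wy":0.0006,"wz":0.0000}
[-0.28  0.56  0.62  1.93 -0.44  0.8   0.58]
```

The lower spool is off the spindle: weight about 3.1 N, grip steady. Now I tilt the tool outward by 90° about tool y while moving out and up.

```bash
cat >> h.py <<'E'
OUT=R.from_matrix(np.array([[0,0,1],[0,-1,0],[1,0,0]]).astype(float))
E
python3 -c "
from h import *
plan([.66,-.09,.34],14,OUT)"
```

```text
t 15.2 at [ 0.4894 -0.0951  0.2661] delta [0.1706 0.0051 0.0739] rotdeg [-0.18 90.11 -0.17] open 0.635 F [ 0.32  0.05 -3.12]
{"x":0.0152,"y":-0.0005,"z":-0.0066,"wx":-0.0001,"wy":0.0358,"wz":-0.0001}
{"x":0.0159,"y":-0.0005,"z":-0.0049,"wx":-0.0001,"wy":0.0358,"wz":-0.0001}
{"x":0.0163,"y":-0.0005,"z":-0.0031,"wx":-0.0001,"wy":0.0358,"wz":-0.0001}
{"x":0.0166,"y":-0.0005,"z":-0.0012,"wx":-0.0001,"wy":0.0358,"wz":-0.0001}
{"x":0.0166,"y":-0.0005,"z":0.0006,"wx":-0.0001,"wy":0.0358,"wz":-0.0001}
{"x":0.0164,"y":-0.0005,"z":0.0025,"wx":-0.0001,"wy":0.0358,"wz":-0.0001}
{"x":0.0160,"y":-0.0005,"z":0.0043,"wx":-0.0001,"wy":0.0358,"wz":-0.0001}
{"x":0.0154,"y":-0.0005,"z":0.0061,"wx":-0.0001,"wy":0.0358,"wz":-0.0001}
{"x":0.0147,"y":-0.0005,"z":0.0078,"wx":-0.0001,"wy":0.0358,"wz":-0.0001}
{"x":0.0137,"y":-0.0005,"z":0.0094,"wx":-0.0001,"wy":0.0358,"wz":-0.0001}
{"x":0.0126,"y":-0.0005,"z":0.0109,"wx":-0.0001,"wy":0.0358,"wz":-0.0001}
{"x":0.0113,"y":-0.0005,"z":0.0122,"wx":-0.0001,"wy":0.0358,"wz":-0.0001}
{"x":0.0098,"y":-0.0005,"z":0.0134,"wx":-0.0001,"wy":0.0358,"wz":-0.0001}
{"x":0.0083,"y":-0.0005,"z":0.0144,"wx":-0.0001,"wy":0.0358,"wz":-0.0001}
```

Call:
apply_moves(
  series=[
    {"x": 0.015,"y": 0,"z": -0.007,"wx": 0,"wy": 0.035,"wz": 0,"fingers": -0.2},
    {"x": 0.016,"y": 0,"z": -0.005,"wx": 0,"wy": 0.036,"wz": 0,"fingers": -0.2},
    {"x": 0.016,"y": 0,"z": -0.003,"wx": 0,"wy": 0.036,"wz": 0,"fingers": -0.2},
    {"x": 0.0165,"y": 0,"z": -0.001,"wx": 0,"wy": 0.036,"wz": 0,"fingers": -0.2},
    {"x": 0.0165,"y": 0,"z": 0.001,"wx": 0,"wy": 0.036,"wz": 0,"fingers": -0.2},
    {"x": 0.016,"y": 0,"z": 0.002,"wx": 0,"wy": 0.036,"wz": 0,"fingers": -0.2},
    {"x": 0.016,"y": 0,"z": 0.004,"wx": 0,"wy": 0.036,"wz": 0,"fingers": -0.2},
    {"x": 0.015,"y": 0,"z": 0.006,"wx": 0,"wy": 0.036,"wz": 0,"fingers": -0.2},
  ],
)

```text
clock: 16.2
tool_pos: [0.6048, -0.1118, 0.4005]
eef_rot: [0.927, 0.009, 0.373, -0.021]
contact_force: [0.0, -1.2, -2.3]
opening: 0.633
```

```bash
python3 -c "
from h import *
plan([.66,-.09,.34],7,OUT);print(get_state()['q'].round(2))"
```

```text
t 16.2 at [ 0.6048 -0.1118  0.4005] delta [ 0.0552  0.0218 -0.0605] rotdeg [-2.47 46.16 -1.03] open 0.633 F [ 0.01 -1.22 -2.27]
{"x":-0.0004,"y":-0.0032,"z":0.0148,"wx":-0.0020,"wy":0.0366,"wz":-0.0008}
{"x":-0.0021,"y":-0.0033,"z":0.0146,"wx":-0.0020,"wy":0.0366,"wz":-0.0008}
{"x":-0.0037,"y":-0.0034,"z":0.0143,"wx":-0.0020,"wy":0.0366,"wz":-0.0008}
{"x":-0.0053,"y":-0.0035,"z":0.0137,"wx":-0.0020,"wy":0.0366,"wz":-0.0008}
{"x":-0.0069,"y":-0.0036,"z":0.0130,"wx":-0.0020,"wy":0.0366,"wz":-0.0008}
{"x":-0.0083,"y":-0.0037,"z":0.0121,"wx":-0.0020,"wy":0.0366,"wz":-0.0008}
{"x":-0.0096,"y":-0.0038,"z":0.0111,"wx":-0.0020,"wy":0.0366,"wz":-0.0008}
[ 0.52  0.31 -0.42  2.08 -1.    0.04  1.17]
```

The outward tilt drove j6 and j5 to their limits. I fit a quick kinematic model to the logged states to choose a reachable level pose.

```bash
cat > kin.py <<'E'
import numpy as np, itertools
from scipy.optimize import least_squares
from scipy.spatial.transform import Rotation as R
D=[([-1.1692,.68995,-.1945,1.5663,.1573,.9025,-.2151],[.2245,.5826,.2379],[.8245,.5659,-.0007,.0006]),
([-.258,.905,.038,2.227,-.793,.042,.563],[.4389,.0581,.0249],[1,.003,-.01,.002]),
([-.36,.91,.38,1.89,-.67,.48,.5],[.5643,.0308,.0693],[1,.002,-.001,.004]),
([-.16,.7,.44,2.03,-.57,.53,.7],[.4938,-.0983,.1643],[1,.003,.003,-.001]),
([0,.91,.18,2.08,-.72,.21,.82],[.4915,-.0967,.0346],[1,.001,.001,-.001]),
([-.28,.56,.62,1.93,-.44,.8,.58],[.4894,-.0951,.2661],[1,0,-.001,-.002]),
([.52,.31,-.42,2.08,-1,.04,1.17],[.6048,-.1118,.4005],[.927,.009,.373,-.021])]
def fk(q,p,s):
    # p: h,L1,e,L2,w,L3,psi
    h,L1,e1,e2,L2,w,L3,psi=p
    r=R.from_euler('z',s[0]*q[0]); x=np.array([0,0,h])
    r=r*R.from_euler('y',q[1])*R.from_euler('z',s[1]*q[2]); x=x+r.apply([e1,0,L1])
    r=r*R.from_euler('y',q[3])*R.from_euler('z',s[2]*q[4]); x=x+r.apply([e2,0,L2])
    r=r*R.from_euler('y',q[5])*R.from_euler('z',s[3]*q[6]+psi); x=x+r.apply([0,0,L3]) if w==0 else x+(r*R.from_euler('z',-s[3]*q[6]-psi)).apply([w,0,L3])
    return x,r
def res(p,s):
    o=[]
    for q,x,c in D:
        a,b=fk(q,p,s); o+=list(a-x)+list(.3*(b.inv()*R.from_quat(c)).as_rotvec())
    return o
def fit():
    best=None
    for s in itertools.product((1,-1),repeat=4):
        for psi in (0,np.pi):
            f=least_squares(res,[.3,.4,.01,.01,.4,.01,.3,psi],args=(s,))
            if best is None or f.cost<best[0]: best=(f.cost,s,f.x)
    return best
E
python3 - <<'E'
from kin import *
c,s,p=fit();print(c,s,p.round(4));print(np.abs(np.array(res(p,s)).reshape(-1,6)).round(3))
np.save('kin.npy',np.r_[s,p])
lo=np.array([-3.01,-.46,-1.47,.13,-1,.04,-2.66])+.08;hi=np.array([3.01,2.08,1.51,2.56,4.14,2.09,2.66])-.08
from h import get_state
g=get_state();q0=g['q'];q6=np.array(D[5][0]);print(g['clock'],q0.round(3))
for name,z in (('out',[1,0,0]),('left',[0,1,0]),('right',[0,-1,0]),('in',[-1,0,0])):
  for X in ([.5,-.1,.35],[.55,0,.35],[.65,-.1,.4],[.65,-.1,.55],[.7,0,.65]):
    fn=lambda q:np.r_[10*(fk(q,p,s)[0]-X),5*(fk(q,p,s)[1].apply([0,0,1])-z),.05*(q-q6)]
    b=min((least_squares(fn,np.clip(i,lo+.01,hi-.01),bounds=(lo,hi)) for i in (q6,q6+[0,0,0,0,1.5,.5,0],q6+[0,0,0,0,3,.3,0])),key=lambda f:f.cost)
    q=b.x;x,r=fk(q,p,s);print(name,X,'err',np.linalg.norm(x-X).round(3),np.degrees(np.arccos(np.clip(r.apply([0,0,1])@z,-1,1))).round(1),q.round(2))
E
```

```text
0.001798663138054202 (-1, -1, -1, -1) [ 0.3566  0.5055  0.0089 -0.0279  0.3176 -0.0335  0.3187  3.1408]
[[0.052 0.016 0.009 0.    0.    0.   ]
 [0.002 0.002 0.001 0.    0.    0.   ]
 [0.01  0.007 0.003 0.    0.002 0.   ]
 [0.004 0.007 0.004 0.001 0.001 0.001]
 [0.    0.    0.002 0.002 0.001 0.   ]
 [0.005 0.011 0.007 0.001 0.002 0.001]
 [0.002 0.007 0.003 0.001 0.001 0.   ]]
16.2 [ 0.519  0.309 -0.417  2.083 -0.999  0.045  1.171]
out [0.5, -0.1, 0.35] err 0.062 3.3 [ 1.32  1.4  -1.39  2.48  3.3   1.1   0.58]
out [0.55, 0, 0.35] err 0.064 1.4 [-0.82  1.46  1.43  2.48  3.11  1.63  0.58]
out [0.65, -0.1, 0.4] err 0.0 0.0 [-0.06  0.72  0.47  2.32  3.43  1.5   0.58]
out [0.65, -0.1, 0.55] err 0.0 0.0 [0.02 0.3  0.27 2.13 3.51 0.91 0.58]
out [0.7, 0, 0.65] err 0.0 0.1 [ 0.03  0.2  -0.03  1.83  3.13  0.46  0.58]
left [0.5, -0.1, 0.35] err 0.0 0.0 [ 0.79  1.01 -0.22  1.49 -0.92  1.84  0.58]
left [0.55, 0, 0.35] err 0.0 0.0 [ 0.78  1.03 -0.53  1.57 -0.92  1.52  0.58]
left [0.65, -0.1, 0.4] err 0.0 0.0 [ 0.74  1.17 -0.52  0.95 -0.92  1.82  0.58]
left [0.65, -0.1, 0.55] err 0.0 0.0 [ 0.77  1.06
[... 198 characters left out ...]
5, 0, 0.35] err 0.0 0.0 [-1.03  1.25  1.1   1.62  0.54  1.2   0.58]
right [0.65, -0.1, 0.4] err 0.0 0.0 [-0.82  1.3   1.27  1.43  0.46  1.06  0.58]
right [0.65, -0.1, 0.55] err 0.0 0.0 [-0.83  1.15  1.41  1.32  0.47  1.12  0.58]
right [0.7, 0, 0.65] err 0.0 0.0 [-0.7   1.14  1.41  0.67  0.39  1.58  0.58]
in [0.5, -0.1, 0.35] err 0.145 9.0 [-0.37  1.5   1.43  1.35  0.02  2.01  0.58]
in [0.55, 0, 0.35] err 0.212 12.6 [-0.02  1.08  0.04  1.41 -0.    2.01  0.58]
in [0.65, -0.1, 0.4] err 0.246 17.5 [-0.34  1.46  1.43  1.18  0.11  2.01  0.58]
in [0.65, -0.1, 0.55] err 0.252 20.0 [-0.33  1.31  1.43  1.15  0.39  2.01  0.58]
in [0.7, 0, 0.65] err 0.302 28.8 [-0.42  1.24  1.43  1.1   0.63  2.01  0.58]
```

The model fits orientation exactly and position to about 1 cm. Pointing the tool to the right (-y) is reachable with j5 and j6 well inside their ranges. I go back to pointing down first, then tilt sideways about tool x.

```bash
cat >> h.py <<'E'
RIGHT=R.from_matrix(np.array([[1,0,0],[0,0,-1],[0,1,0]]).astype(float))
E
python3 -c "
from h import *
plan([.58,-.03,.38],7)"
```

```text
t 16.2 at [ 0.6048 -0.1118  0.4005] delta [-0.0248  0.0818 -0.0205] rotdeg [ -2.47 -43.82   1.01] open 0.633 F [ 0.01 -1.22 -2.27]
{"x":-0.0057,"y":-0.0146,"z":0.0002,"wx":-0.0020,"wy":-0.0348,"wz":0.0008}
{"x":-0.0057,"y":-0.0146,"z":0.0008,"wx":-0.0020,"wy":-0.0348,"wz":0.0008}
{"x":-0.0056,"y":-0.0146,"z":0.0013,"wx":-0.0020,"wy":-0.0348,"wz":0.0008}
{"x":-0.0055,"y":-0.0146,"z":0.0018,"wx":-0.0020,"wy":-0.0348,"wz":0.0008}
{"x":-0.0053,"y":-0.0146,"z":0.0023,"wx":-0.0020,"wy":-0.0348,"wz":0.0008}
{"x":-0.0051,"y":-0.0146,"z":0.0028,"wx":-0.0020,"wy":-0.0348,"wz":0.0008}
{"x":-0.0048,"y":-0.0146,"z":0.0033,"wx":-0.0020,"wy":-0.0348,"wz":0.0008}
```

Call:
apply_moves(
  series=[
    {"x": -0.0055,"y": -0.015,"z": 0,"wx": -0.002,"wy": -0.035,"wz": 0.001,"fingers": -0.2},
    {"x": -0.0055,"y": -0.015,"z": 0.001,"wx": -0.002,"wy": -0.035,"wz": 0.001,"fingers": -0.2},
    {"x": -0.0055,"y": -0.015,"z": 0.001,"wx": -0.002,"wy": -0.035,"wz": 0.001,"fingers": -0.2},
    {"x": -0.0055,"y": -0.015,"z": 0.002,"wx": -0.002,"wy": -0.035,"wz": 0.001,"fingers": -0.2},
    {"x": -0.005,"y": -0.015,"z": 0.002,"wx": -0.002,"wy": -0.035,"wz": 0.001,"fingers": -0.2},
    {"x": -0.005,"y": -0.015,"z": 0.003,"wx": -0.002,"wy": -0.035,"wz": 0.001,"fingers": -0.2},
    {"x": -0.005,"y": -0.015,"z": 0.003,"wx": -0.002,"wy": -0.035,"wz": 0.001,"fingers": -0.2},
    {"x": 0,"y": 0,"z": 0,"wx": 0,"wy": 0,"wz": 0,"fingers": -0.2},
  ],
)

```text
clock: 17.2
tool_pos: [0.5779, -0.0439, 0.3744]
eef_rot: [0.999, -0.006, 0.033, -0.009]
contact_force: [-0.4, -0.6, -3.3]
opening: 0.631
```

```bash
python3 -c "
from h import *
print(get_state()['q'].round(2));plan([.58,-.02,.38],12,RIGHT)"
```

```text
[-0.36  0.52  0.62  1.59 -0.36  1.08  0.35]
t 17.2 at [ 0.5779 -0.0439  0.3744] delta [0.0021 0.0239 0.0056] rotdeg [-90.95  -2.44  -3.5 ] open 0.631 F [-0.41 -0.55 -3.31]
{"x":0.0002,"y":-0.0025,"z":-0.0005,"wx":-0.0421,"wy":-0.0011,"wz":-0.0016}
{"x":0.0002,"y":-0.0024,"z":-0.0009,"wx":-0.0421,"wy":-0.0011,"wz":-0.0016}
{"x":0.0002,"y":-0.0023,"z":-0.0012,"wx":-0.0421,"wy":-0.0011,"wz":-0.0016}
{"x":0.0002,"y":-0.0021,"z":-0.0015,"wx":-0.0421,"wy":-0.0011,"wz":-0.0016}
{"x":0.0003,"y":-0.0019,"z":-0.0017,"wx":-0.0421,"wy":-0.0011,"wz":-0.0016}
{"x":0.0003,"y":-0.0016,"z":-0.0020,"wx":-0.0421,"wy":-0.0011,"wz":-0.0016}
{"x":0.0003,"y":-0.0014,"z":-0.0022,"wx":-0.0421,"wy":-0.0011,"wz":-0.0016}
{"x":0.0003,"y":-0.0011,"z":-0.0023,"wx":-0.0421,"wy":-0.0011,"wz":-0.0016}
{"x":0.0002,"y":-0.0008,"z":-0.0024,"wx":-0.0421,"wy":-0.0011,"wz":-0.0016}
{"x":0.0002,"y":-0.0004,"z":-0.0025,"wx":-0.0421,"wy":-0.0011,"wz":-0.0016}
{"x":0.0002,"y":-0.0001,"z":-0.0026,"wx":-0.0421,"wy":-0.0011,"wz":-0.0016}
{"x":0.0002,"y":0.0003,"z":-0.0025,"wx":-0.0421,"wy":-0.0011,"wz":-0.0016}
```

Call:
apply_moves(
  series=[
    {"x": 0,"y": -0.002,"z": -0.001,"wx": -0.042,"wy": -0.001,"wz": -0.0015,"fingers": -0.2},
    {"x": 0,"y": -0.002,"z": -0.001,"wx": -0.042,"wy": -0.001,"wz": -0.0015,"fingers": -0.2},
    {"x": 0,"y": -0.002,"z": -0.001,"wx": -0.042,"wy": -0.001,"wz": -0.0015,"fingers": -0.2},
    {"x": 0,"y": -0.002,"z": -0.0015,"wx": -0.042,"wy": -0.001,"wz": -0.0015,"fingers": -0.2},
    {"x": 0,"y": -0.002,"z": -0.002,"wx": -0.042,"wy": -0.001,"wz": -0.0015,"fingers": -0.2},
    {"x": 0,"y": -0.0015,"z": -0.002,"wx": -0.042,"wy": -0.001,"wz": -0.0015,"fingers": -0.2},
  ],
)

```text
clock: 17.95
tool_pos: [0.5709, -0.0435, 0.3817]
eef_rot: [0.923, -0.014, 0.021, 0.383]
contact_force: [-0.4, -0.7, -2.8]
opening: 0.627
```

```bash
python3 -c "
from h import *
print(get_state()['q'].round(2));plan([.58,-.02,.38],7,RIGHT)"
```

```text
[-0.91  0.8   1.02  1.64  0.15  1.02 -0.16]
t 17.95 at [ 0.5709 -0.0435  0.3817] delta [ 0.0091  0.0235 -0.0017] rotdeg [-44.94  -0.62  -2.91] open 0.627 F [-0.44 -0.7  -2.79]
{"x":0.0016,"y":-0.0033,"z":-0.0027,"wx":-0.0357,"wy":-0.0005,"wz":-0.0023}
{"x":0.0016,"y":-0.0029,"z":-0.0031,"wx":-0.0357,"wy":-0.0005,"wz":-0.0023}
{"x":0.0016,"y":-0.0025,"z":-0.0034,"wx":-0.0357,"wy":-0.0005,"wz":-0.0023}
{"x":0.0016,"y":-0.0021,"z":-0.0036,"wx":-0.0357,"wy":-0.0005,"wz":-0.0023}
{"x":0.0016,"y":-0.0017,"z":-0.0039,"wx":-0.0357,"wy":-0.0005,"wz":-0.0023}
{"x":0.0016,"y":-0.0013,"z":-0.0040,"wx":-0.0357,"wy":-0.0005,"wz":-0.0023}
{"x":0.0016,"y":-0.0008,"z":-0.0041,"wx":-0.0357,"wy":-0.0005,"wz":-0.0023}
```

Call:
apply_moves(
  series=[
    {"x": 0.0015,"y": -0.003,"z": -0.003,"wx": -0.036,"wy": 0,"wz": -0.002,"fingers": -0.2},
    {"x": 0.0015,"y": -0.003,"z": -0.003,"wx": -0.036,"wy": 0,"wz": -0.002,"fingers": -0.2},
    {"x": 0.0015,"y": -0.0025,"z": -0.003,"wx": -0.036,"wy": 0,"wz": -0.002,"fingers": -0.2},
    {"x": 0.0015,"y": -0.002,"z": -0.0035,"wx": -0.036,"wy": 0,"wz": -0.002,"fingers": -0.2},
    {"x": 0.0015,"y": -0.002,"z": -0.004,"wx": -0.036,"wy": 0,"wz": -0.002,"fingers": -0.2},
    {"x": 0.0015,"y": -0.001,"z": -0.004,"wx": -0.036,"wy": 0,"wz": -0.002,"fingers": -0.2},
    {"x": 0.0015,"y": -0.001,"z": -0.004,"wx": -0.034,"wy": 0,"wz": -0.002,"fingers": -0.2},
    {"x": 0,"y": 0,"z": 0,"wx": 0,"wy": 0,"wz": 0,"fingers": -0.2},
  ],
)

```text
clock: 18.95
tool_pos: [0.5761, -0.0229, 0.3739]
eef_rot: [0.711, 0.001, 0.007, 0.704]
contact_force: [-0.1, -1.3, -2.1]
opening: 0.63
```

```bash
python3 - <<'E'
from h import *
print(get_state()['q'].round(2));plan([.58,-.02,.38],1,RIGHT)
p,d,K,T=snap('side');q=snap('wrist')[0]
cv2.imwrite('pics/s6.png',np.hstack([cv2.resize(p[60:300,200:440,::-1],(400,400)),cv2.resize(q[:,:,::-1],(400,400))]))
E
```

```text
[-1.06  1.34  1.22  1.65  0.41  1.09 -0.42]
t 18.95 at [ 0.5761 -0.0229  0.3739] delta [0.0039 0.0029 0.0061] rotdeg [-0.56 -0.63 -0.43] open 0.63 F [-0.13 -1.26 -2.07]
{"x":0.0050,"y":0.0075,"z":-0.0037,"wx":-0.0031,"wy":-0.0035,"wz":-0.0024}
```

View pics/s6.png

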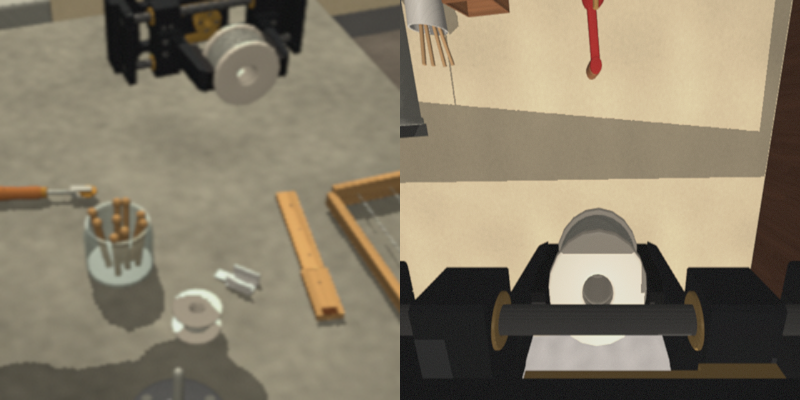

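The left panel shows the full spool in the gripper, face toward the camera at (245,80), with the spindle bare at (178,385) and the upper spool standing at (197,315). I measure the tilt of the bore from the depth of the face.

```bash
python3 - <<'E'
from h import *
rng=np.random.default_rng(0)
for n in ('side','wrist'):
    z=np.load(f'pics/{n}.npz');p,d,K,T=[z[k] for k in 'pdKT'];C=cloud(d,K,T)
    m=(np.abs(C-[.576,-.01,.374])<[.036,.05,.045]).all(-1)&(d>0)&(p.min(-1)>90);k=C[m]
    best=None
    for i in range(600):
        a=k[rng.choice(len(k),3,False)];v=np.cross(a[1]-a[0],a[2]-a[0]);l=np.linalg.norm(v)
        if l<1e-5: continue
        v/=l
        if abs(v[1])<.7: continue
        inl=abs((k-a[0])@v)<.0015
        if best is None or inl.sum()>best.sum(): best=inl
    f=k[best];c=f.mean(0);v=np.linalg.svd(f-c)[2][2];v*=-np.sign(v[1])
    print(n,len(k),len(f),'centroid',c.round(4),'normal',v.round(3),'tilt from level',np.degrees(np.arcsin(v[2])).round(2),'yaw',np.degrees(np.arctan2(v[0],-v[1])).round(2),'zrange',k[:,2].min(),k[:,2].max())
E
```

```text
side 1563 860 centroid [ 0.5753 -0.0263  0.3748] normal [ 0.012 -1.    -0.006] tilt from level -0.35 yaw 0.7 zrange 0.3438972010709479 0.40372208013234956
wrist 12431 10557 centroid [0.5761 0.0083 0.3681] normal [ 0.008 -1.    -0.008] tilt from level -0.45 yaw 0.48 zrange 0.3470839816545549 0.40735650618144303
```

The bore is level within 0.5°. I hold for a second to check the grip keeps still, then hand in.

Call:
apply_moves(
  series=[
    {"x": 0,"y": 0,"z": 0,"wx": 0,"wy": 0,"wz": 0,"fingers": -0.2},
    {"x": 0,"y": 0,"z": 0,"wx": 0,"wy": 0,"wz": 0,"fingers": -0.2},
    {"x": 0,"y": 0,"z": 0,"wx": 0,"wy": 0,"wz": 0,"fingers": -0.2},
    {"x": 0,"y": 0,"z": 0,"wx": 0,"wy": 0,"wz": 0,"fingers": -0.2},
    {"x": 0,"y": 0,"z": 0,"wx": 0,"wy": 0,"wz": 0,"fingers": -0.2},
    {"x": 0,"y": 0,"z": 0,"wx": 0,"wy": 0,"wz": 0,"fingers": -0.2},
    {"x": 0,"y": 0,"z": 0,"wx": 0,"wy": 0,"wz": 0,"fingers": -0.2},
    {"x": 0,"y": 0,"z": 0,"wx": 0,"wy": 0,"wz": 0,"fingers": -0.2},
  ],
  force=60,
)

```text
clock: 20.05
tool_pos: [0.5754, -0.0253, 0.3805]
eef_rot: [0.714, -0.004, 0.009, 0.7]
contact_force: [-0.1, -0.5, -3.1]
opening: 0.633
```

```bash
python3 - <<'E'
from h import *
p,d,K,T=snap('side');C=cloud(d,K,T)
m=(np.abs(C-[.576,-.0265,.374])<[.025,.004,.04]).all(-1)&(p.min(-1)>90);k=C[m];c=k.mean(0);v=np.linalg.svd(k-c,full_matrices=False)[2][2];v*=-np.sign(v[1]);print(len(k),c.round(4),'tilt',np.degrees(np.arcsin(v[2])).round(2))
m=(np.abs(C[...,2]-.034)<.005)&(np.hypot(C[...,0]-.559,C[...,1]-.03)<.04);k=C[m];print('upper',cv2.minEnclosingCircle(k[:,:2].astype(np.float32)),np.percentile(k[:,2],[5,50,95]))
b=cv2.imread('pics/b.png')[:,:,::-1]
hs=lambda im:cv2.cvtColor(im,cv2.COLOR_RGB2HSV)
for nm,(x0,y0,x1,y1) in {'embedder':(175,165,262,188),'bar':(360,170,410,255),'lug':(325,215,360,242),'crank':(355,315,505,460),'jar':(245,175,298,235)}.items():
    e=np.abs(b[y0:y1,x0:x1].astype(int)-p[y0:y1,x0:x1]).max(-1);print(nm,'changed px frac',(e>40).mean().round(3))
s=get_state();print(s['clock'],s['tool_pos'],s['opening'],s['contact_force'])
E
```

```text
966 [ 0.5752 -0.0284  0.3812] tilt -0.67
upper ((0.5595167279243469, 0.028779154643416405), 0.03131275624036789) [0.0298069  0.03187942 0.03414172]
embedder changed px frac 0.0
bar changed px frac 0.0
lug changed px frac 0.042
crank changed px frac 0.127
jar changed px frac 0.0
20.1 [ 0.57541559 -0.0253067   0.38048939] 0.6330708807516009 [ 0.27928254 -0.67020049 -2.76776932]
```

The crank and lug areas changed by some pixels, perhaps from shadow. I look once.

```bash
python3 - <<'E'
import cv2,numpy as np
b=cv2.imread('pics/b.png');p=np.load('pics/side.npz')['p'][:,:,::-1]
f=lambda a:cv2.resize(a[205:465,320:520],(400,520))
cv2.imwrite('pics/cmp.png',np.hstack([f(b),f(p)]))
E
```

```text
(no output)
```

View pics/cmp.png

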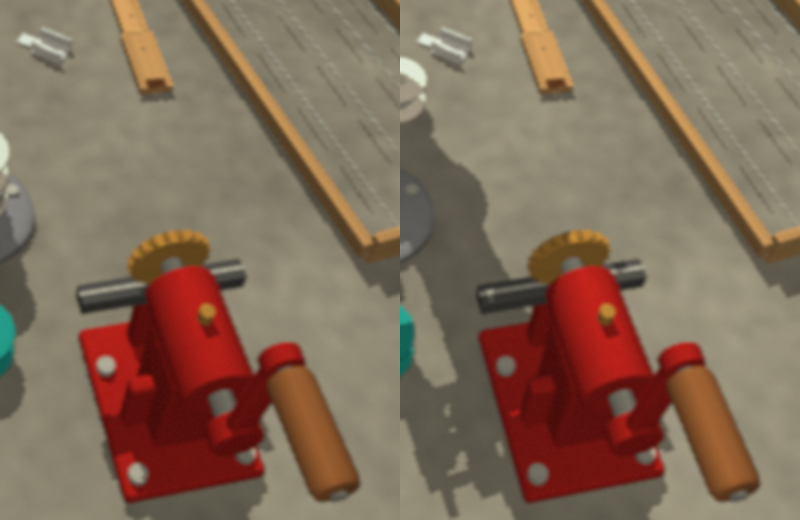

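The difference is only shadow: the crank, handle, lug and bar are in the same places in both views. I hand in.

```bash
python3 -c "
from plant import *
print(finish_job())"
```

```text
the job is handed in; nothing more can be done
None
```

The job is done and handed in at about 20 s. The upper spool stands flat on the open bench, and the full spool is held in the gripper on its side.

- **Upper spool:** it came off the spindle and was set down at about (0.559, 0.030), roughly 0.145 m from the spindle. After release its top face read 0.034 m and level.
- **Lower spool:** it was lifted off the spindle and is held with its centre at about 0.38 m, gripped at 60 N. Its bore is within about 0.7° of level, and its weight reads about 3 N.
- **Things to leave alone:** no pixels changed around the embedder, bar and jar. The crank and lug areas did change, but comparing the two views by eye showed only the arm's shadow.

- **First set-down spot:** it could not be reached because a wrist joint hit its limit, so I used one farther out.
- **First tilt:** tilting the tool outward also ran into joint limits, so I brought it back and tilted to the right instead.
- **Drift in the final hold:** the tool rose about 7 mm between the last two checks and tilted by a fraction of a degree. The grip itself stayed steady.

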